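# Load an embroidery hoop under the sprung roller of its holding jig

## Task

Pick up the rectangular blue hoop, lay it flat on the grey jig board and slide its steel tongue forward between the guides, so that the tongue itself pushes the sprung roller arm up and goes beneath it, until the roller drops into the groove across the tongue and bears down there; then let go. Work gently: do not ram the tongue against the stop, the guides or the roller, and leave the other things on the table where they are.

Things in the scene. Friction and masses are not known exactly. Their poses are not given: they have to be found in the camera images.
- hoop: The loose part, about 0.16 kg: rectangular blue plastic frame, 90 mm in its x, 110 in its y, rails 12 wide and 14 high; origin at the frame's centre on its underside, z up. A blue clamp lug to grip sits on its -x side, a flat steel tongue on its +x side.
- lug (a point): Grip point on the hoop's lug, at x = -62, y = 0, z = 27 mm of the hoop. The lug is 34 mm long in x (-79 to -45), 14 mm thick in y, 34 mm high from the underside.
- groove (a point): Middle of the groove across the hoop's tongue, on its floor, at x = 91, y = 0, z = 4 mm of the hoop. Tongue 36 mm wide, underside flush with the frame's: x = 45 to 81 is 10 mm thick; 81 to 101 the groove, 4 mm thick; 101 to 109 a ridge, 10 mm thick; then a ramp down to 2 mm thick at the tip, x = 125.
- jig: Jig on a grey board fixed to the table. Origin at table height on the board's centre line, z up; the tongue goes in along its +x, y = 0 of hoop and jig in line, hoop flat on the board, which is 12 mm thick, x = -210 to 165 mm, 150 mm wide. Two low side rails carry a carriage with channel guides, stop and sprung roller arm, at most 50 mm above the table.
- holddown (a joint): Sprung roller arm, rad: 0 at rest, 0.13 roller on ridge, 0.03 in groove. Roller 16 mm across, axis at jig x = 60, up to 20 mm either way (clamped anew each time, not measured). From the axis: 40 mm wide channel -20 to +40, its flared mouth (52 wide) at -36, rigid stop at +34.7; the roller drops in 3 mm before tip meets stop. It takes 3 to 12 N of push; the jig bears no push over 16 N.
- round_hoop: Bystander: loose round blue hoop, 110 mm across, 14 high.
- spool: Bystander: loose white spool standing, 40 mm across, 50 high; origin under its centre.
- bobbin: Bystander: loose metal bobbin, 25 mm across, 11 high.
- cone_a: Bystander: loose grey thread cone, 64 mm across, 135 high.
- brush: Bystander: loose brush lying on the table, about 0.2 m long.

How it is judged:
By the outcome, as a careful person would: the job done as asked, in the order asked, and still so for the second after the job is handed in, with the robot touching nothing.
It also fails if it takes over 72 s, if anything falls off the work surface, if the arm or the gripper's body presses on something with over 40 N, if the wrist force passes 120 N, or if a joint passes its speed limit or range.

## Robot

A 6-joint arm with a two-finger parallel gripper is mounted at the origin on the work surface. World frame = base frame: x ahead of the robot, y to its left, z up, the work surface at z = 0. Lengths are in mm, angles in degrees, forces in N, time in s.
With the tool pointing down it reaches from about 325 to 925 mm from the base axis. Payload 3.1 kg.
Tool frame: the origin (TCP) lies at the very end of the fingers, on their centre line; the grasp point (between the pads) lies grasp_offset behind it (grasp_offset is the distance from the TCP to the grasp point, in mm); z points along the fingers, y is the line along which they close (so a half turn about z gives the same grasp; the last joint's range is limited). The gripper opens to 85 mm and grips with 20 to 120 N. Pads are 22 mm wide; open, the fingers measure 114 mm over their backs; the gripper's body (76 mm by 85 mm) begins 54 mm behind the grasp point. The pads swing forward as they close: fully open they stand 13 mm farther back than shut.
Start: joints at [-80.34, 12.427, 92.441, -0, 75.132, -6.429], TCP at [173.224, -600.527, 231.3] pointing down, gripper open.
Joint ranges: [-157.48, 157.48], [-44.54, 120.13], [17.64, 146.25], [-64.5, 244.5], [7.68, 150.69], [-147.95, 147.95]. Speed limits (degrees/s): [159.86, 159.86, 180, 180, 180, 180].

## Interface

Orientations are given as [roll, pitch, yaw] about the fixed x, y, z axes, in that order (R = Rz(yaw) Ry(pitch) Rx(roll)).
In Python, from station import * gives the robot as it stands. Calls block until the motion is done:
- goto(position, orientation): joint-space move of the TCP to a pose.
- move_l(position, attitude=None, speed=150): straight line of the TCP; attitude=None keeps the orientation; speed is the mean speed in mm/s.
- move_j(angles): joint-space move.
- grip(opening, squeeze=None): finger opening in mm; squeeze is the grip in N (None keeps the last); returns when the fingers have stopped.
- wait(seconds).
- solve_ik(position, orientation): joint angles nearest the present ones, or None.
- get_obs(): the state.
- get_image(name): name is "scene" or "top" or "wrist"; returns the picture (384x512x3 uint8, red, green, blue); there is no depth.
- get_calibration(name): a dict with "fx", "fy", "cx", "cy" (pixels), "R" (3x3) and "t" (3): a world point X has camera coordinates R X + t; the wrist camera has in their place "mount" (4x4, takes a point from camera to tool coordinates, whose origin is the TCP and whose axes are the flange's). Camera axes: x right, y down, z forward; pixel columns grow to the right and rows downward; lengths in mm; the calibration is good to about 2 mm. A picture is of the moment at which its call begins: read the wrist's pose just before it. get_calibration takes no time and is no camera call.
A pose or a line that the arm cannot do raises Unreachable and nothing moves.
- sign_off(): hands the job in; it is judged then, once.
Trained networks look in the newest picture that a camera, given by its name, has taken for a name from the list of things; names that differ only in an ending like _2 or _b are one class to them, and where a whole thing is asked for, a point or a joint stands for the part that bears it (a point fixed in the world has none). Each returns a list of dicts, best first, with "score" (0 to 1); they miss things now and then, are a little off and sometimes report something else, mostly with a low value. They report only what shows in the picture. A call takes as long as a camera call.
- spot_in(name, camera): "extent" ([centre column, centre row, width, height] in pixels, round what is visible of it).
- regions_of(name, camera): "region" (384x512 bool, what is visible of it) and "extent" ([centre column, centre row, width, height] in pixels, round what is visible of it).
The state is a dict: "t": time; "joint_pos": joint angles; "qvel": joint speeds; "effort": joint torques, N m; "tcp_pos": TCP position; "ee_rot": TCP orientation; "wrist_force": force on the tool from outside, world axes, zero at the start; "moment": the same for the moment, N m; "grip_width": finger opening in mm; "grip_force": force on a finger pad.
Only numpy, scipy, OpenCV 4.12 (cv2) and the standard library are available. Lean on these libraries where they do the work, as an engineer would, in place of code of your own. Each camera call takes 0.05 s, during which the arm holds its last target. There are 200 camera calls.

## Working session

There is one attempt and no reset: what is moved stays moved. The work goes in short steps, each a Python script; the robot and the scene stay as the last script left them, time stands still between calls to the robot, and variables do not carry over. Pictures are saved under pics/ and viewed, at most 10 in all, crops included, and the job is handed in when it is done.

```bash
mkdir -p pics; ls; python3 - <<'E'
from station import *
import cv2,numpy as np
ims=[]
for c in ("scene","top"):
    im=get_image(c); cv2.imwrite(f"pics/{c}0.png",im[:,:,::-1]); np.save(f"pics/{c}0.npy",im)
    k=get_calibration(c); print(c,k["fx"],k["fy"],k["cx"],k["cy"],np.round(k["R"],3).tolist(),np.round(k["t"],1))
    for n in ("hoop","lug","groove","jig","holddown","round_hoop","spool","cone_a","brush","bobbin"):
        for d in spot_in(n,c)[:2]: print(n,round(d["score"],2),np.round(d["extent"],1))
o=get_obs();print(o["t"],o["ee_rot"],get_calibration("wrist"))
E
```

```text
pics
scene 498.2385579199597 498.2385579199597 256.1996779567445 193.0937704492196 [[-0.174, 0.985, 0.003], [0.781, 0.14, -0.609], [-0.6, -0.104, -0.793]] [ 107.2 -466.6 1967.3]
hoop 0.9 [188.6 196.1  48.2  54.5]
lug 0.79 [189.5 194.6  48.6  51.1]
groove 0.93 [189.3 194.7  52.   51.2]
jig 0.92 [316.8 236.2  50.6  47. ]
jig 0.69 [187.8 194.8  48.3  52.4]
holddown 0.47 [316.1 236.3  17.   26.6]
spool 0.31 [403.7 209.6  39.2  28.6]
cone_a 0.71 [249.3 230.1  20.6  36. ]
brush 0.58 [125.9 151.2  18.6  44.6]
bobbin 0.4 [254.1 215.2   4.5   2.7]
bobbin 0.33 [314.9 238.1  49.9  42.4]
top 466.40158674221624 466.40158674221624 255.7864443620965 197.45096045383292 [[0.016, -1.0, 0.014], [-0.981, -0.019, -0.191], [0.192, -0.01, -0.981]] [ -12.1  613.  1215.6]
hoop 0.72 [254.2 178.1   6.6   5.4]
hoop 0.67 [330.4 193.9  40.   65. ]
lug 0.68 [328.  189.3  48.2  64. ]
lug 0.17 [249.  234.9  18.4  12. ]
groove 0.71 [329.8 192.1  47.3  66.3]
jig 0.79 [187.2 158.8  46.4  52.9]
holddown 0.79 [187.  152.4  20.4  23.2]
holddown 0.16 [253.9 178.3   8.8   2.8]
round_hoop 0.89 [ 91.1 209.   43.2  37.6]
spool 0.44 [250.3 234.5  17.1  11.4]
spool 0.26 [254.5 177.9   7.    7.9]
cone_a 0.72 [185.2 150.9  20.6  26.8]
cone_a 0.61 [251.8 144.3  21.4  31.4]
brush 0.72 [421.7 245.9  24.8  68.9]
bobbin 0.54 [256.3 179.5   7.2   6.8]
1.1 [ 1.79999680e+02 -2.73927527e-03  1.60906427e+01] {'fx': 299.3106704312253, 'fy': 299.3106704312253, 'cx': 256.1334607696668, 'cy': 188.0659040192776, 'mount': array([[-4.94688643e-04, -9.57795860e-01, -2.87448859e-01,
         7.25088354e+01],
       [ 9.99999696e-01, -6.47125631e-04,  4.35297454e-04,
         6.92251364e-01],
       [-6.02941623e-04, -2.87448557e-01,  9.57795888e-01,
        -1.42126436e+02],
       [ 0.00000000e+00,  0.00000000e+00,  0.00000000e+00,
         1.00000000e+00]])}
```

```bash
python3 - <<'E'
import cv2
a=cv2.imread("pics/top0.png")[110:290,60:460]; cv2.imwrite("pics/topc.png",cv2.resize(a,None,fx=2,fy=2,interpolation=2))
E
```

```text
(no output)
```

View pics/topc.png

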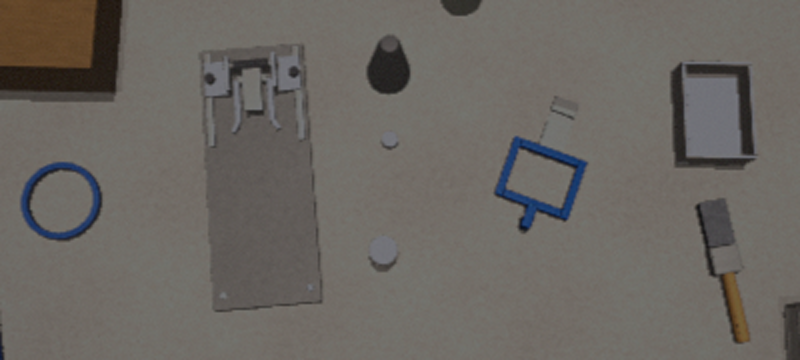

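```bash
cat > h.py <<'E'
from station import *
import numpy as np, cv2
from scipy.spatial.transform import Rotation as Ro
def cam(name,o=None):
    """K, camera centre C, W = rotation camera->world"""
    k=get_calibration(name); K=(k["fx"],k["fy"],k["cx"],k["cy"])
    if name!="wrist":
        R=np.array(k["R"]); return K,-R.T@np.array(k["t"]),R.T
    Rt=Ro.from_euler("xyz",o["ee_rot"],degrees=True).as_matrix(); M=np.array(k["mount"])
    return K,Rt@M[:3,3]+np.array(o["tcp_pos"]),Rt@M[:3,:3]
def ray(c,uv):
    (fx,fy,cx,cy),C,W=c; uv=np.atleast_2d(uv).astype(float)
    return C,np.c_[(uv[:,0]-cx)/fx,(uv[:,1]-cy)/fy,np.ones(len(uv))]@W.T
def at_z(c,uv,z):
    C,d=ray(c,uv); return C+d*((z-C[2])/d[:,2])[:,None]
def proj(c,X):
    (fx,fy,cx,cy),C,W=c; p=(np.atleast_2d(X)-C)@W; return np.c_[fx*p[:,0]/p[:,2]+cx,fy*p[:,1]/p[:,2]+cy]
def shot(tag):
    o=get_obs(); im=get_image("wrist"); cv2.imwrite(f"pics/{tag}.png",im[:,:,::-1])
    np.savez(f"pics/{tag}.npz",im=im,tcp_pos=o["tcp_pos"],ee_rot=o["ee_rot"]); return im,cam("wrist",o)
def load(tag):
    d=np.load(f"pics/{tag}.npz"); return d["im"],cam("wrist",d)
E
python3 - <<'E'
from h import *
c=cam("top"); f=lambda p: np.array(p)/2+[60,110]
print("board",at_z(c,f([[202,50],[305,45],[215,310],[321,301]]),12).round())
print("hoop corners, tip mid, lug",at_z(c,f([[516,138],[586,162],[498,194],[568,218],[565,100],[527,222]]),10).round())
print("others",at_z(c,f([[61,200],[390,75],[390,140],[383,250],[712,110],[725,270]]),10).round())
E
```

```text
board [[802. 277.  12.]
 [813. 127.  12.]
 [428. 238.  12.]
 [443.  93.  12.]]
hoop corners, tip mid, lug [[ 680. -179.   10.]
 [ 647. -279.   10.]
 [ 598. -153.   10.]
 [ 565. -252.   10.]
 [ 738. -251.   10.]
 [ 559. -194.   10.]]
others [[ 578.  462.   10.]
 [ 770.    3.   10.]
 [ 674.    1.   10.]
 [ 516.    8.   10.]
 [ 727. -464.   10.]
 [ 496. -471.   10.]]
```

```bash
python3 - <<'E'
from h import *
def view(tag,org,yaw,dx,dy,z=230):
    a=np.radians(yaw); p=np.array(org)+dx*np.array([np.cos(a),np.sin(a)])+dy*np.array([-np.sin(a),np.cos(a)])
    goto([*p,z],[180,0,yaw]); im,c=shot(tag); return im
H=(623,-216); J=(643,186)
view("h1",H,-17,-40,-50)
for d in spot_in("hoop","wrist")[:2]: print(d)
view("h2",H,-17,-40,60)
for d in spot_in("hoop","wrist")[:2]: print(d)
view("j1",J,5.6,10,-50)
for n in("jig","holddown"): print([(round(d["score"],2),np.round(d["extent"])) for d in spot_in(n,"wrist")[:2]])
view("j2",J,5.6,10,50)
for n in("jig","holddown"): print([(round(d["score"],2),np.round(d["extent"])) for d in spot_in(n,"wrist")[:2]])
print(get_obs()["t"])
cv2.imwrite("pics/m1.png",cv2.resize(np.vstack([np.hstack([cv2.imread(f"pics/{a}.png") for a in r]) for r in(("h1","h2"),("j1","j2"))]),(800,600),interpolation=cv2.INTER_AREA))
E
```

```text
{'extent': [211.8, 102.7, 96.1, 185.2], 'score': 0.74}
{'extent': [308.8, 104.0, 102.4, 183.9], 'score': 0.78}
[(0.58, array([205.,  84., 131., 133.]))]
[(0.56, array([202.,  76.,  48.,  73.]))]
[(0.56, array([302.,  84., 134., 133.])), (0.26, array([420., 277.,  44.,  45.]))]
[(0.65, array([303.,  74.,  49.,  73.])), (0.64, array([301.,  85., 129., 135.]))]
5.625
```

View pics/m1.png

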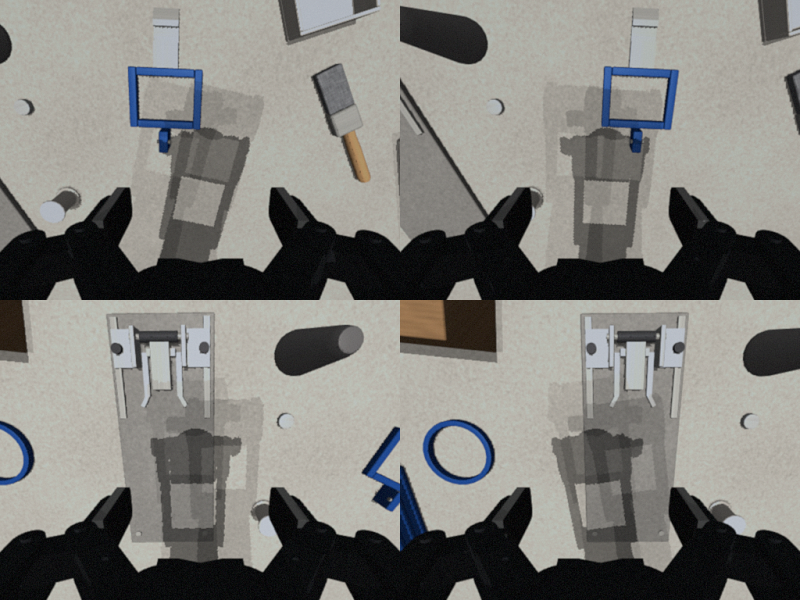

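```bash
cat > fit.py <<'E'
from h import *
from scipy.optimize import minimize
def box(x0,x1,y0,y1,z0,z1): return np.array([[x,y,z] for x in(x0,x1) for y in(y0,y1) for z in(z0,z1)],float)
FR=[box(-45,-33,-55,55,0,14),box(33,45,-55,55,0,14),box(-45,45,-55,-43,0,14),box(-45,45,43,55,0,14)]
def blue(im): 
    h=cv2.cvtColor(im,cv2.COLOR_RGB2HSV); return ((h[...,0]>100)&(h[...,0]<130)&(h[...,1]>120)).astype(np.uint8)*255
def render(c,p,S=4):
    m=np.zeros((384*S,512*S),np.uint8); R=Ro.from_euler("z",p[3],degrees=True).as_matrix()
    for b in FR:
        q=cv2.convexHull(((proj(c,b@R.T+p[:3])+.5)*S).astype(np.float32)); cv2.fillConvexPoly(m,np.round(q).astype(np.int32),255)
    return cv2.resize(m,(512,384),interpolation=cv2.INTER_AREA)
def fit(tags,p0,fixz=None):
    V=[]
    for t in tags:
        im,c=load(t); b=blue(im)
        r=cv2.dilate(render(c,p0),np.ones((17,17)))   # near the frame only
        V.append((c,np.where(r>0,b,0).astype(float)))
    def cost(v,pen=True):
        p=np.r_[v[:2],v[2] if fixz is None else fixz,v[3]]
        return sum(np.abs(render(c,p)-b).sum()/b.sum() for c,b in V)
    s=np.array([v for v in np.r_[np.zeros((1,4)),np.diag([8,8,8,4])]])+p0
    r=minimize(cost,p0,method="Nelder-Mead",options=dict(initial_simplex=s,xatol=.02,fatol=1e-4,maxiter=600))
    return r.x,r.fun
E
python3 - <<'E'
from fit import *
for t in(["h1","h2"],["h1"],["h2"]): print(t,fit(t,np.array([623,-216,0,-17.])))
print(fit(["h1","h2"],np.array([620,-214,3,-16.]),0))
a=cv2.imread("pics/j1.png")[0:180,120:300]; b=cv2.imread("pics/j2.png")[0:180,220:400]
cv2.imwrite("pics/m2.png",cv2.resize(np.hstack([a,b]),(800,400),interpolation=cv2.INTER_CUBIC))
E
```

```text
['h1', 'h2'] (array([ 623.81811692, -214.92107602,   -3.96178   ,  -19.64344974]), np.float64(0.40712520217880427))
['h1'] (array([ 623.96914843, -214.55780215,   -4.6626024 ,  -19.41413599]), np.float64(0.2001055015181926))
['h2'] (array([ 623.43830639, -215.63408938,   -5.97390993,  -20.20102143]), np.float64(0.2033013598366655))
(array([ 623.79002661, -214.63920754,    7.37604243,  -19.54728254]), np.float64(0.4675363897519598))
```

View pics/m2.png

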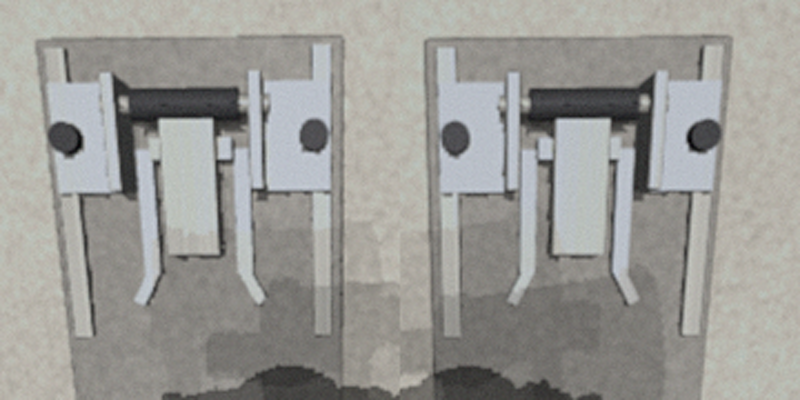

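```bash
cat > tri.py <<'E'
from h import *
def tri(c1,u1,c2,u2):
    out=[]
    for a,b in zip(np.atleast_2d(u1),np.atleast_2d(u2)):
        A=[];B=[]
        for c,u in((c1,a),(c2,b)):
            C,d=ray(c,u); d=d[0]/np.linalg.norm(d[0]); P=np.eye(3)-np.outer(d,d); A.append(P);B.append(P@C)
        out.append(np.linalg.lstsq(np.vstack(A),np.hstack(B),rcond=None)[0])
    return np.array(out)
E
python3 - <<'E'
from tri import *
s=400/180
_,c1=load("j1");_,c2=load("j2")
L=np.array([[141,302],[258,302],[147,151],[149,160],[231,160],[168,255],[218,255],[37,38],[342,37]],float)
R=np.array([[514,302],[631,301],[528,151],[540,160],[618,160],[552,255],[606,255],[425,38],[731,37]],float)
u1=L/s+[120,0]-.25; u2=(R-[400,0])/s+[220,0]-.25
X=tri(c1,u1,c2,u2)
for n,x in zip("tipL tipR farL stopL stopR plL plR bL bR".split(),X): print(n,x.round(1))
# board: long edges and near corners at z=12
m=lambda p,o:(np.array(p,float)-o)/.78125
print(at_z(c1,u1[-2:],12).round(1),at_z(c2,u2[-2:],12).round(1))
print(at_z(c1,m([[133,542],[213,540]],[0,300]),12).round(1),at_z(c2,m([[590,542],[670,540]],[400,300]),12).round(1))
# line fit of dark board edges
for t,c in(("j1",c1),("j2",c2)):
    im,_=load(t); g=cv2.cvtColor(im,cv2.COLOR_RGB2GRAY)
    for l in cv2.createLineSegmentDetector().detect(g)[0][:,0]:
        a,b=at_z(c,l.reshape(2,2),12)
        d=b-a; n=np.hypot(*d[:2]); ang=(np.degrees(np.arctan2(d[1],d[0]))+90)%180-90
        if n>70 and abs(ang-6)<4: print(t,l.round(),n.round(),ang.round(2),a.round(1)[:2],b.round(1)[:2])
E
```

```text
tipL [680.9 221.6  22. ]
tipR [687.  160.8  22.1]
farL [755.4 222.5  13.3]
stopL [750.2 217.3  31.5]
stopR [754.4 179.   25.1]
plL [706.9 206.2  33.8]
plR [709.7 180.8  40.4]
bL [801.8 278.2   8.8]
bR [816.1 130.6  10.9]
[[801.3 277.   12. ]
 [815.8 130.7  12. ]] [[801.  277.9  12. ]
 [815.9 131.   12. ]]
[[430.3 236.   12. ]
 [448.4  90.7  12. ]] [[430.3 232.9  12. ]
 [448.7  87.8  12. ]]
j1 [179.  57. 185. 129.] 79.0 6.12 [766.1 230.4] [687.2 221.9]
j1 [161. 151. 154.  88.] 72.0 6.05 [659.  250.3] [730.4 257.8]
j1 [157.  88. 163. 149.] 70.0 6.04 [730.7 254.6] [660.7 247.2]
j1 [288. 266. 285. 314.] 80.0 4.84 [517.2  77.9] [437.9  71.2]
j1 [275.  17. 274. 171.] 169.0 6.14 [815.5 129.4] [647.3 111.3]
j1 [273. 234. 273. 284.] 76.0 5.97 [561.6 102.6] [485.8  94.7]
j1 [260.  87. 261. 148.] 70.0 6.73 [743.2 137.8] [673.6 129.6]
j1 [160. 237. 141.  71.] 205.0 6.08 [543.7 251.3] [747.7 273. ]
j1 [147.  88. 154. 149.] 70.0 6.37 [729.6 266.9] [659.7 259.1]
j1 [272. 117. 272.  48.] 74.0 6.34 [711.3 121. ] [784.7 129.1]
j2 [322. 123. 326.  56.] 74.0 5.56 [700.  163.2] [773.2 170.3]
j2 [351.  87. 347. 151.] 73.0 6.21 [743.5 135.9] [670.8 128. ]
j2 [246. 149. 245.  87.] 72.0 6.28 [660.4 248.7] [731.6 256.6]
j2 [238. 288. 236. 236.] 80.0 6.22 [465.3 243.5] [545.2 252.2]
j2 [234. 159. 230.  18.] 154.0 6.08 [646.6 263. ] [799.7 279.3]
j2 [237.  67. 238. 132.] 72.0 5.57 [751.9 267.4] [680.3 260.4]
j2 [365.  68. 350. 237.] 208.0 6.02 [764.7 124.6] [557.9 102.7]
j2 [354. 149. 359.  88.] 70.0 6.07 [673.1 119.4] [743.  126.9]
j2 [236. 232. 235. 177.] 75.0 5.97 [550.5 252.6] [624.8 260.4]
```

```bash
python3 - <<'E'
from fit import *
import station
print("off",station.grasp_offset if hasattr(station,"grasp_offset") else get_obs().keys())
for t in("h1","h2"):
    im,c=load(t); g=cv2.cvtColor(im,cv2.COLOR_RGB2GRAY)
    for l in cv2.createLineSegmentDetector().detect(g)[0][:,0]:
        a,b=at_z(c,l.reshape(2,2),12); d=b-a; n=np.hypot(*d[:2]); ang=(np.degrees(np.arctan2(d[1],d[0]))+45)%90-45
        if n>40 and abs(ang+19)<4 and abs(a[:2]-[624,-215]).max()<130: print(t,n.round(),ang.round(2),a.round(1)[:2],b.round(1)[:2])
p=np.array([623.8,-214.8]); yaw=-19.6; a=np.radians(yaw)
q=p-62*np.array([np.cos(a),np.sin(a)])
goto([*q,200],[180,0,yaw]); move_l([*q,110]); shot("h3")
print(fit(["h3"],np.array([*p,0,yaw]),0),fit(["h3"],np.array([*p,0,yaw])))
for n in("lug","hoop"): print([(round(d["score"],2),np.round(d["extent"])) for d in spot_in(n,"wrist")[:2]])
im,c=load("h3"); print("pred lug top",proj(c,[*q,34]).round(), get_obs()["t"],get_obs()["wrist_force"])
E
```

```text
off 18.700000000000003
h1 51.0 -17.79 [ 501.1 -108.3] [452.7 -92.7]
h1 65.0 -19.64 [ 668.8 -188.4] [ 607.3 -166.5]
h1 82.0 -19.71 [ 607.9 -168.5] [ 580.3 -245.6]
h1 87.0 -19.61 [ 601.5 -148.6] [ 683.4 -177.8]
h1 46.0 -19.86 [ 584.5 -192.1] [ 600.  -149.2]
h1 105.0 -19.56 [ 684.4 -180.1] [ 649.1 -279.4]
h1 60.0 -19.47 [ 581.5 -245.2] [ 638.  -265.1]
h1 83.0 -19.79 [ 645.9 -281.6] [ 567.6 -253.4]
h1 65.0 -19.26 [ 723.7 -271.9] [ 662.4 -250.5]
h1 84.0 -19.63 [ 599.9 -159.2] [ 679.  -187.4]
h1 80.0 -19.47 [ 577.9 -241.6] [ 604.7 -165.7]
h1 78.0 -19.51 [ 670.6 -189.9] [ 644.7 -263. ]
h2 66.0 -19.55 [ 579.5 -241.7] [ 641.4 -263.7]
h2 82.0 -19.54 [ 609.3 -163.5] [ 581.8 -241. ]
h2 82.0 -19.48 [ 641.2 -261.6] [ 668.7 -183.9]
h2 69.0 -19.66 [ 672.1 -214.6] [ 648.9 -279.4]
h2 88.0 -19.65 [ 646.2 -281.3] [ 563.7 -251.8]
h2 88.0 -19.43 [ 600.  -147.8] [ 683.4 -177.2]
h2 43.0 -19.65 [ 564.  -249.5] [ 578.6 -208.8]
h2 59.0 -19.72 [ 666.7 -185. ] [ 610.8 -165. ]
h2 42.0 -20.78 [ 585.2 -189.9] [ 599.9 -151.1]
h2 49.0 -18.9 [ 721.  -230.6] [ 674.7 -214.8]
h2 74.0 -20.14 [ 495.5 -164.3] [521.  -94.8]
h2 85.0 -19.71 [ 649.2 -271.2] [ 569.6 -242.7]
h2 64.0 -19.59 [ 675.7 -211.7] [ 735.7 -233. ]
h2 79.0 -19.61 [ 577.7 -241.5] [ 604.3 -166.7]
h2 78.0 -19.46 [ 670.2 -190.3] [ 644.3 -263.8]
h2 51.0 -20.19 [ 518.6 -116.4] [ 501.1 -164.1]
h2 41.0 -18.94 [ 584.9 -137.7] [ 545.8 -124.3]
(array([ 623.77637131, -214.91252273,    1.28458366,  -19.56650795]), np.float64(0.18838224567726433)) (array([ 624.35613294, -215.0563602 ,   -4.69786154,  -19.49049058]), np.float64(0.15524520530312783))
[(0.88, array([259., 110., 152., 215.]))]
[(0.98, array([256., 110., 150., 219.]))]
pred lug top [[255. 198.]] 8.1417 [ 0.05965146 -0.54785168  0.25997093]
```

View pics/h3.png

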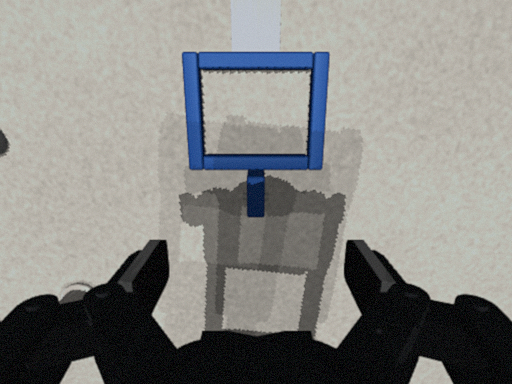

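```bash
python3 - <<'E'
from fit import *
p=np.array([623.9,-214.9]); yaw=-19.57; a=np.radians(yaw)
q=p-62*np.array([np.cos(a),np.sin(a)])
move_l([*q,60],[180,0,yaw]); move_l([*q,8.3],speed=60)
print(get_obs()["wrist_force"].round(1) if hasattr(get_obs()["wrist_force"],"round") else get_obs()["wrist_force"])
g=grip(5,60); o=get_obs(); print(o["grip_width"],o["grip_force"],np.round(o["wrist_force"],1))
shot("g1")
move_l([*q,40],speed=60); move_l([*q,180]); wait(.3)
shot("g2"); o=get_obs(); T=o["tcp_pos"]; print(np.round(T,1),np.round(o["ee_rot"],2),np.round(o["wrist_force"],2),np.round(o["moment"],2),o["grip_width"],o["t"])
for t,z in(("g1",0),("g2",T[2]-8.3)): print(t,fit([t],np.array([*p,z,yaw]),z))
E
```

```text
[-0.5 -0.4  0.1]
12.822466414601308 59.030925035476685 [0.4 0.8 0.9]
[ 565.2 -194.   179.4] [-1.800e+02  6.000e-02 -1.957e+01] [ 0.29 -0.08 -1.55] [ 0.03  0.13 -0.  ] 12.737214506566525 12.4417
g1 (array([ 623.55384313, -215.13198414,    5.17631104,  -19.53238876]), np.float64(0.15134888311152683))
g2 (array([ 622.71518921, -215.6848131 ,  177.87352323,  -19.14301282]), np.float64(0.1706476230483792))
```

View pics/g2.png

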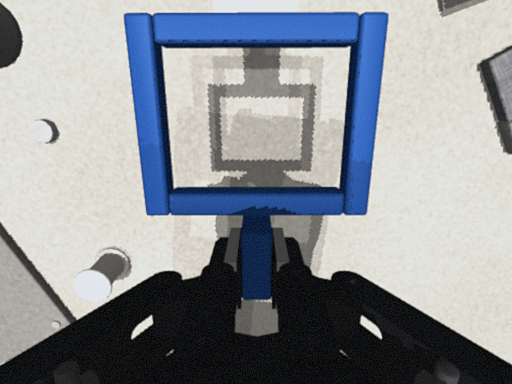

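```bash
cat > jig.py <<'E'
from fit import *
YAW=6.1; A=np.radians(YAW); D=np.array([np.cos(A),np.sin(A)]); N=np.array([-D[1],D[0]]); O=np.array([644.4,186.8])
def tj(hx,hy=0): return O+(hx-62)*D+hy*N   # TCP xy for hoop at jig hx,hy
def F(): 
    f=np.array(get_obs()["wrist_force"]); return np.array([f[:2]@D,f[:2]@N,f[2]])
def hoopjig(tag,p0,z):
    x,r=fit([tag],np.array([*p0,z,YAW]),z); d=x[:2]-O; return d@D,d@N,x[3]-YAW,r
E
python3 - <<'E'
from jig import *
q=tj(-105)
goto([*q,180],[180,0,YAW]); print(F())
move_l([*q,60]); move_l([*q,27],speed=50); wait(.3); f0=F(); print("f0",f0)
z=27
while z>17:
    z-=.5; move_l([*q,z],speed=20); f=F()
    if f[2]-f0[2]>2.5: break
print("z",z,f,get_obs()["tcp_pos"])
shot("p1"); print(hoopjig("p1",O-105*D,12)); print(hoopjig("p1",O-105*D,10),get_obs()["moment"],get_obs()["t"])
E
```

```text
[ 0.37042428 -0.64326068 -2.50240799]
f0 [ 0.24292135 -1.13739809 -1.55039331]
z 20.0 [-2.50681464 -0.66250527  4.92538418] [478.57048922 169.12070096  20.56804804]
(np.float64(-105.61145660559795), np.float64(-1.0409767036522237), np.float64(0.15487962574533132), np.float64(0.14356161223292863))
(np.float64(-105.19996641416331), np.float64(-0.5112763004804983), np.float64(0.08822088482924428), np.float64(0.11632902528467523)) [-0.01838116  0.36883534  0.0502921 ] 19.4417
```

View pics/p1.png

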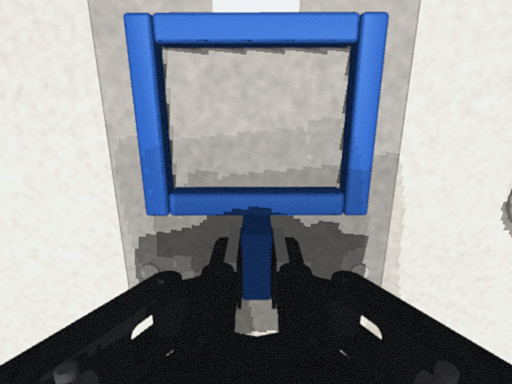

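```bash
python3 - <<'E'
from jig import *
im,c=load("p1"); g=cv2.cvtColor(im,cv2.COLOR_RGB2GRAY)
for l in cv2.createLineSegmentDetector().detect(g)[0][:,0]:
    a,b=at_z(c,l.reshape(2,2),12)[:,:2]; ya,yb=(a-O)@N,(b-O)@N
    if np.hypot(*(b-a))>40 and min(abs(ya),abs(yb))>68 and max(abs(ya),abs(yb))<82: print("edge y",ya.round(1),yb.round(1),"x",((a-O)@D).round(),((b-O)@D).round())
z=20.6; hy=.6
move_l([*tj(-105,hy),z],speed=20)
for hx in np.arange(-102,-53,3): 
    move_l([*tj(hx,hy),z],speed=40); f=F(); print(hx,f.round(1))
    if abs(f[1])>5 or f[0]<-8: break
o=get_obs(); print(o["t"],np.round(o["tcp_pos"],2),o["moment"],o["grip_width"])
E
```

```text
edge y 74.2 74.2 x -199.0 -53.0
edge y -73.7 -73.7 x -53.0 -117.0
edge y -73.7 -73.7 x -135.0 -198.0
-102 [ 1.5 -0.4 -0.6]
-99 [-0.   0.2 -0.3]
-96 [ 0.8 -0.2  0.2]
-93 [ 1.3 -0.2  0.1]
-90 [-0.2  0.3  0.1]
-87 [-0.1  1.   0.4]
-84 [0.3 0.6 1. ]
-81 [-0.3 -0.9  1. ]
-78 [ 0.5  1.4 -0. ]
-75 [ 1.2 -0.9  0.7]
-72 [ 0.1 -0.9  1. ]
-69 [-0.5 -0.   0.9]
-66 [0.3 0.3 0.1]
-63 [0.  0.6 0.6]
-60 [0.4 0.1 0.7]
-57 [0.2 1.  0.5]
-54 [-0.   0.8  0.8]
23.9417 [529.27 175.09  20.56] [ 0.02830597 -0.04091069 -0.00586808] 12.857265534906078
```

```bash
python3 - <<'E'
from jig import *
z=20.4; hy=.6; out=[]
for hx in np.arange(-53,-25.5,1): 
    move_l([*tj(hx,hy),z],speed=20); f=F(); t=(np.array(get_obs()["tcp_pos"])[:2]-O)@D+62; out.append(f"{hx:.0f}/{t:.1f}:{f.round(1)}")
    if abs(f[1])>6 or f[0]<-12: break
print(*out,sep="\n"); o=get_obs(); print(o["t"],o["moment"],o["grip_width"])
E
```

```text
-53/-53.4:[-2.7 -1.   5.6]
-52/-52.4:[-1.9 -0.6  4.5]
-51/-52.2:[-5.5  0.5  7.6]
-50/-52.2:[-8.4 -0.9 10. ]
-49/-52.0:[-10.1  -1.1  12. ]
-48/-51.5:[-10.8   0.3  12.5]
-47/-50.5:[-11.1  -0.6  13. ]
-46/-49.6:[-12.1  -0.2  13.7]
25.9417 [-0.14854211  1.3402932  -0.06173433] 13.574491121460666
```

```bash
python3 - <<'E'
from jig import *
z=20.4; hy=.6; out=[]; hx=-46
def rec(s):
    f=F(); p=np.array(get_obs()["tcp_pos"]); t=(p[:2]-O)@D+62; print(f"{s} {hx:.1f} z{z:.1f} act {t:.1f} {p[2]:.2f} {f.round(1)}"); return f,t
rec("now")
for i in range(5):
    z+=.4; move_l([*tj(hx,hy),z],speed=10); f,t=rec("up")
    if f[2]<5: break
for i in range(8):
    if f[0]<-12.5: break
    hx+=.7; move_l([*tj(hx,hy),z],speed=15); f,t=rec("fwd")
    if f[2]>6: z+=.3
    if f[2]<2: z-=.3
o=get_obs(); print(o["t"],o["moment"],o["grip_width"],o["ee_rot"])
E
```

```text
now -46.0 z20.4 act -49.6 20.55 [-12.1  -0.2  13.7]
up -46.0 z20.8 act -49.6 20.53 [-10.9   0.6  10.9]
up -46.0 z21.2 act -49.5 20.55 [-9.  -0.2  8.6]
up -46.0 z21.6 act -49.4 20.59 [-8.3  1.   5.4]
up -46.0 z22.0 act -49.3 20.59 [-6.5  0.5  3.3]
fwd -45.3 z22.0 act -48.8 20.59 [-6.8  0.4  3.4]
fwd -44.6 z22.0 act -48.2 20.56 [-7.3 -0.   3.7]
fwd -43.9 z22.0 act -47.5 20.57 [-7.4  0.3  4.2]
fwd -43.2 z22.0 act -46.8 20.58 [-7.3 -0.8  4.8]
fwd -42.5 z22.0 act -46.2 20.54 [-8.1  0.3  4.8]
fwd -41.8 z22.0 act -45.5 20.57 [-7.8 -0.7  3.9]
fwd -41.1 z22.0 act -44.8 20.58 [-7.9 -0.   4.1]
fwd -40.4 z22.0 act -44.1 20.57 [-7.7 -0.1  5.3]
28.9417 [-0.01521532  0.73345512  0.0086416 ] 13.433570717599844 [179.9763234    0.44402549   6.10915414]
```

```bash
cat >> jig.py <<'E'
def slide(hx,z,hy,step,end,lim=12.5,n=60):
    for i in range(n):
        hx+=step; move_l([*tj(hx,hy),z],speed=15); f=F(); p=np.array(get_obs()["tcp_pos"]); t=(p[:2]-O)@D+62
        print(f"{hx:.1f} z{z:.1f} act {t:.1f} {p[2]:.2f} {f.round(1)}")
        if f[2]>6: z+=.3
        if f[2]<2: z-=.3
        if f[0]<-lim or abs(f[1])>6 or t>end: break
    print(hx,z,get_obs()["t"])
E
python3 -c "
from jig import *
slide(-40.4,22.0,.6,.8,-28)"
```

```text
-39.6 z22.0 act -43.3 20.58 [-8.7  0.1  4.8]
-38.8 z22.0 act -42.6 20.57 [-7.8 -0.2  4.4]
-38.0 z22.0 act -41.8 20.58 [-7.1 -0.2  4.5]
-37.2 z22.0 act -41.0 20.58 [-8.9 -0.   5.8]
-36.4 z22.0 act -40.2 20.58 [-7.6 -0.5  4.5]
-35.6 z22.0 act -39.4 20.59 [-7.6  0.   4.6]
-34.8 z22.0 act -38.2 20.57 [-6.7  0.2  3.9]
-34.0 z22.0 act -36.9 20.59 [-6.1 -0.1  3.5]
-33.2 z22.0 act -35.3 20.71 [-3.1  0.8  1.1]
-32.4 z21.7 act -33.0 21.06 [-3.6  0.3 -1.7]
-31.6 z21.4 act -31.7 21.14 [-2.5 -0.1 -2.3]
-30.8 z21.1 act -30.7 21.08 [-2.7  0.2 -2.7]
-30.0 z20.8 act -29.8 20.83 [-2.9 -0.1 -2.5]
-29.2 z20.5 act -29.0 20.64 [-2.8 -1.1 -0.7]
-28.4 z20.2 act -28.1 20.59 [-3.6 -0.6  1.5]
-27.6 z19.9 act -27.3 20.55 [-5.1  0.3  5.4]
-27.600000000000023 19.899999999999995 32.9417
```

```bash
python3 -c "
from jig import *
slide(-27.6,20.2,.6,.5,-20.5,lim=9)"
```

```text
-27.1 z20.2 act -26.7 20.55 [-4.3 -0.4  3.7]
-26.6 z20.2 act -26.4 20.55 [-4.4 -0.3  5.7]
-26.1 z20.2 act -25.7 20.55 [-4.5 -0.7  5.1]
-25.6 z20.2 act -25.0 20.59 [-4.2  0.8  4.7]
-25.1 z20.2 act -24.5 20.56 [-4.  -0.5  5.3]
-24.6 z20.2 act -23.8 20.60 [-2.7  0.5  4.6]
-24.1 z20.2 act -23.4 20.56 [-3.5  0.4  5.3]
-23.6 z20.2 act -22.6 20.57 [-1.   0.3  4. ]
-23.1 z20.2 act -22.3 20.57 [-0.6 -0.2  5. ]
-22.6 z20.2 act -22.1 20.58 [-1.   0.1  5.7]
-22.1 z20.2 act -21.4 20.57 [-0.9  0.2  5.2]
-21.6 z20.2 act -20.3 20.56 [1.8 0.5 2.7]
-21.6 20.2 35.9417
```

```bash
python3 -c "
from jig import *
slide(-21.6,20.5,.6,.4,-17.8,lim=7)"
```

```text
-21.2 z20.5 act -19.6 20.61 [ 4.7  0.8 -1.2]
-20.8 z20.2 act -19.6 20.58 [5.3 0.4 0.1]
-20.4 z19.9 act -19.6 20.57 [4.  0.  3.9]
-20.0 z19.9 act -19.6 20.59 [ 3.7 -1.1  6.4]
-19.6 z20.2 act -19.6 20.57 [ 2.5 -0.3  6.3]
-19.2 z20.5 act -19.6 20.56 [ 1.2 -0.2  6.2]
-18.8 z20.8 act -19.5 20.57 [ 1.4 -0.5  6.1]
-18.4 z21.1 act -19.5 20.58 [-0.6 -0.7  3.7]
-18.0 z21.1 act -19.4 20.58 [-1.8 -0.2  5.7]
-17.6 z21.1 act -19.4 20.55 [-2.6 -0.1  6.7]
-17.2 z21.4 act -19.4 20.55 [-3.4 -0.5  5.8]
-16.8 z21.4 act -19.3 20.60 [-5.1  0.4  5.4]
-16.4 z21.4 act -19.3 20.58 [-5.8 -1.3  7.6]
-16.0 z21.7 act -19.1 20.56 [-5.8 -0.6  6.5]
-15.6 z22.0 act -18.3 20.59 [-4.5  0.6  1.8]
-15.2 z21.7 act -16.4 20.61 [-3.2  0.3  0.1]
-15.20000000000002 21.400000000000002 39.9417
```

```bash
python3 - <<'E'
from jig import *
def st(s): p=np.array(get_obs()["tcp_pos"]); print(s,((p[:2]-O)@D+62).round(2),p[2].round(2),F().round(1),get_obs()["t"])
hx,z,hy=-15.2,21.4,.6
for i in range(6):
    f=F()
    if abs(f[0])<1 and abs(f[2]-1)<2: break
    if abs(f[0])>=1: hx+=np.sign(f[0])*.4
    if abs(f[2]-1)>=2: z+=np.sign(f[2]-1)*.3
    move_l([*tj(hx,hy),z],speed=10); wait(.1); st((round(hx,1),round(z,1)))
shot("s1"); print(hoopjig("s1",O-17*D,11))
E
```

```text
(np.float64(-15.6), 21.4) -16.01 20.88 [-1.8 -0.5 -1.8] 40.2917
(np.float64(-16.0), np.float64(21.1)) -15.95 21.01 [-1.7 -0.7 -2.8] 40.6417
(np.float64(-16.4), np.float64(20.8)) -15.95 20.98 [ 0.3  0.7 -2.3] 40.9917
(np.float64(-16.4), np.float64(20.5)) -15.96 20.73 [-0.9  0.6 -2.2] 41.3417
(np.float64(-16.4), np.float64(20.2)) -16.0 20.6 [ 0.6 -0.2  0.6] 41.6917
(np.float64(-16.76686657669605), np.float64(0.18191534459567774), np.float64(-0.03346084600519017), np.float64(0.127536260080351))
```

```bash
python3 - <<'E'
from jig import *
grip(40); wait(.2); print(F().round(1),get_obs()["grip_width"])
p=np.array(get_obs()["tcp_pos"]); move_l([p[0],p[1],70],speed=60); 
q=O-25*D
move_l([*q,230]); wait(.3); shot("e1"); print(hoopjig("e1",O-17*D,11),get_obs()["t"])
a=cv2.imread("pics/e1.png")[0:280,120:400]; cv2.imwrite("pics/e1c.png",cv2.resize(a,(600,600),interpolation=cv2.INTER_CUBIC))
E
```

```text
[-0.1 -1.  -0.1] 39.52714085233595
(np.float64(-16.67933919002512), np.float64(-0.46979237971052007), np.float64(0.3666720986366272), np.float64(0.19041504926843833)) 44.925
```

View pics/e1c.png

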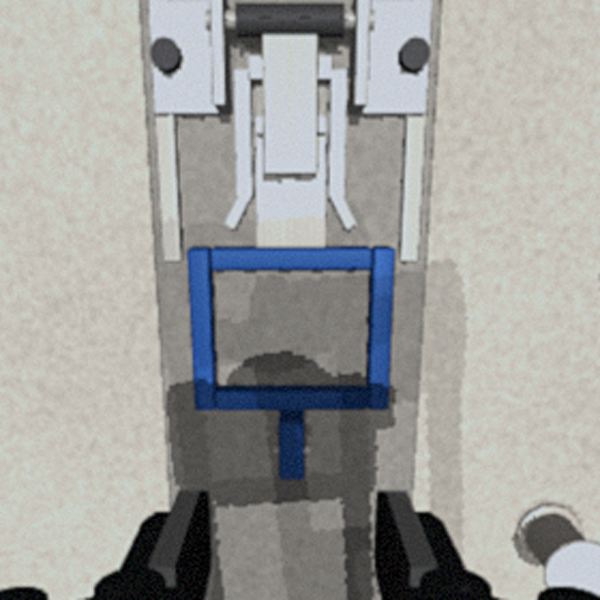

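The picture shows the hoop flat at about (290, 325), with the tongue in the channel. The ridge, at about row 125, is past the roller axis at about row 153, so the roller is in the groove.

```bash
python3 -c "
from station import *
print(sign_off())"
```

```text
the job is handed in; nothing more can be done
None
```

I laid the hoop flat on the jig and slid its tongue under the roller until the roller dropped into the groove, then let go and signed off at about 45 s; wrist-measured push peaked around 12 N and the tongue rests at or close to the stop.

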